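# Lock the adjuster barrel with its knurled ring

## Task

The adjuster barrel in the mount on the bench has been set and must keep its setting. Drop the loose flat holding key over the barrel's square head, down on its shoulder and with the tail between the two stop pins, so that the barrel cannot turn; then turn the knurled lock ring clockwise (seen from above) down onto the housing until it is felt to be nipped up firmly, but not forced. Leave the key on the barrel and the other things on the bench where they are.

Things in the scene. Friction and masses are not known exactly. Their poses are not given: they have to be found in the camera images.
- mount: the mount, fixed to the bench: aluminium plate 134 x 84 x 12 mm (x -42 to +92 mm) with a grey round housing, 34 mm radius up to 18 mm over the bench, then 27 mm radius up to 35 mm; above it lock ring, barrel and square head; on the plate the stop. Origin on the underside, on the barrel's upright axis (z); x points from the barrel to the stop
- shoulder (a point): centre of the barrel's shoulder, 62 mm over the bench, where the centre of the key's underside comes to sit. Below it the barrel is round, radius 19 mm; on it stands the square head, 24 x 24 mm, sides along the mount's x and y, straight up to 71 mm over the bench, then tapering to 18 x 18 mm at the top, 76 mm over the bench
- barrel (a joint): turn of the barrel in the mount, rad, growing clockwise from above; 0 is its setting (it starts within 0.03). It turns very easily (0.03 Nm), and the ring's thread (0.15 Nm) drags it along unless the key holds it. The key has some play on the head and between the pins: up to 0.15 rad under load is normal, 0.25 is a lost setting
- ring_face (a point): centre of the lock ring's underside. The ring: steel, knurled rim, 58 mm diameter, 12 mm tall, round the barrel. It starts 0.4 to 0.9 mm above the housing's face and sinks 0.48 mm per rad clockwise, so it seats after 0.9 to 1.9 rad. Grip the rim from above, fingers beside the key's head, clear of tail and pins; it keeps its place when let go
- housing_face (a point): centre of the housing's top face, 35 mm over the bench, where the ring's underside must bear. The ring turns with about 0.15 Nm until it seats, then the torque rises by about 6 Nm per rad. Firm is 0.45 to 1.35 Nm at the ring (best 0.8), held 0.2 s; the key's tail then presses the stop with 6 to 18 N. More is forced
- stop: the stop on the plate, 75 mm from the barrel's axis along the mount's x; origin at its underside, 12 mm over the bench, axes as the mount's. Block 22 x 44 mm, 49.5 mm tall (the tail rests on it), with two upright round-ended steel pins, 8 mm diameter, up to 80 mm over the bench, at y = -11.5 and +11.5 mm: 15 mm of space between them
- key: the loose holding key, a flat bare-steel box spanner 10 mm thick, 0.12 kg, lying on the bench. Origin at the centre of the underside of its square eye (opening 25.2 x 25.2 mm, outside 36 x 36 mm); x points along the tail, a bar 12 mm wide that runs from the eye to x = 93 mm. Centre of mass at about x = 31 mm; grip the tail from above at about x = 36 mm
- key_tail (a point): point in the middle of the key's tail at x = 75 mm, half its thickness up: comes to lie between the stop pins
- flange: bystander: small turned steel flange, 36 mm diameter, 20 mm tall, origin at its underside
- loupe: bystander: black folding loupe, 36 x 64 x 11 mm, lying, origin at its underside
- screwdriver: bystander: precision screwdriver with yellow handle, 127 mm long, lying, origin at its underside
- notebook: bystander: blue pocket notebook, 74 x 94 x 10 mm, origin at its underside
- tape: bystander: roll of masking tape, 81 mm diameter, 19 mm tall, lying, origin at its underside

How it is judged:
By the outcome, as a careful person would: the job done as asked, in the order asked, and still so for the second after the job is handed in, with the robot touching nothing.
It also fails if it takes over 64 s, if anything falls off the work surface, if the arm or the gripper's body presses on something with over 40 N, if the wrist force passes 120 N, or if a joint passes its speed limit or range.

## Robot

A 6-joint arm with a two-finger parallel gripper is mounted at the origin on a cart in front of the work surface, level with it; the furniture and walls round the work are solid. World frame = base frame: x ahead of the robot, y to its left, z up, the work surface at z = 0. Lengths are in m, angles in rad, forces in N, time in s.
With the tool pointing down it reaches from about 0.35 to 0.775 m from the base axis. Payload 7.3 kg.
Tool frame: the origin (TCP) lies at the centre of the arm's flange, where the gripper is bolted on; the fingertips stand 178 mm ahead of it and the grasp point (between the pads) lies 159 mm ahead of it; z points along the fingers, y is the line along which they close (so a half turn about z gives the same grasp; the last joint's range is limited). The gripper opens to 92 mm and grips with 3 to 60 N. Pads are 19 mm wide; open, the fingers measure 130 mm over their backs; the gripper's body (75 mm by 190 mm) begins 47 mm behind the grasp point.
Start: joints at [-1.251, 0.342, 1.524, -0, 1.275, -0.146], TCP at [0.236, -0.469, 0.405] pointing down, gripper open.
Joint ranges: [-2.53, 2.53], [-0.77, 2.02], [0.04, 2.7], [-1, 4.14], [0.28, 2.66], [-3.11, 3.11]. Speed limits (rad/s): [2.57, 2.57, 3.14, 3.14, 3.14, 3.14].

## Interface

Orientations are given as [roll, pitch, yaw] about the fixed x, y, z axes, in that order (R = Rz(yaw) Ry(pitch) Rx(roll)).
In Python, from cell import telemetry, vision, ticket gives the robot as it stands.
- The arm moves only by the shell command python3 -m crank 'ROWS' [FORCE]. ROWS is JSON, a list of rows, each a list of 5 numbers: the gripper command: -1 is shut, 1 is fully open, values between are in proportion, then the shift along the tool's x, y, z in mm, then the turn about the tool's z in rad. In form: [[fingers, dx, dy, dz, roll], ...]. A call has 1 to 12 rows; each row is the pose to reach, as a shift and turn from the pose commanded when the call began, along the tool's axes at that moment; what a row does not reach only later rows make up. A row lasts 1/12 s, in which the tool goes at most 41.7 mm and 7.16 degrees, less where a joint would pass 70% of its speed; a pose out of reach is approached as far as the arm can. A call with a gripper value outside its range is refused whole. The fingers move at their own pace and stop on an object; FORCE is the grip in N (left out, the last holds). Time passes only in rows, so rows that repeat a pose let the fingers close. It gives the time, the measured TCP pose, the force, the opening and the grip force at its end, in the units of the state.
- telemetry.observe(): the state, without advancing time (a new reading comes with each control period).
- vision.read_camera(name): name is "scene" or "top" or "wrist"; returns (picture, depth): 400x640x3 uint8, red, green, blue; 400x640 float32, m along the optical axis (not along the pixel's ray), 0 where there is no reading.
- vision.get_calibration(name): a dict with "camera_matrix" (3x3 intrinsics, pixels), "rvec" (rotation vector, rad) and "tvec" (3), from world to camera coordinates, as OpenCV has them. Camera axes: x right, y down, z forward; pixel columns grow to the right and rows downward; lengths in m; the calibration is good to about 2 mm. The wrist camera is an equidistant fisheye: a pixel r from the principal point sees the ray r / f radians off the axis. A picture is of the moment at which its call begins: read the wrist's pose just before it. get_calibration takes no time and is no camera call; for the wrist camera it gives the pose at the moment of the call.
- ticket.hand_in(): hands the job in; it is judged then, once.
The state is a dict: "time": time; "qpos": joint angles; "qvel": joint speeds; "joint_efforts": joint torques, N m; "tool_pos": TCP position; "tool_rot": TCP orientation; "contact_force": force on the tool from outside, world axes, zero at the start; "torque": the same for the moment, N m; "opening": finger opening in m; "grip_force": force on a finger pad.
Only numpy, scipy, OpenCV 4.12 (cv2) and the standard library are available. Lean on these libraries where they do the work, as an engineer would, in place of code of your own. Each camera call takes 0.05 s, during which the arm holds its last target. There are 200 camera calls.

## Working session

There is one attempt and no reset: what is moved stays moved. The work goes in short steps, Python scripts to look and compute and a shell command to move; the robot and the scene stay as the last step left them, time stands still between calls to the robot, and variables do not carry over. Pictures are saved under pics/ and viewed, at most 10 in all, crops included, and the job is handed in when it is done.

```bash
ls; mkdir -p pics; cat > h.py <<'E'
import numpy as np, cv2
from cell import telemetry, vision, ticket
def grab(n):
    c=vision.get_calibration(n); p,d=vision.read_camera(n)
    return p,d,c
def P(c):
    R=cv2.Rodrigues(np.array(c["rvec"],float))[0]; return np.array(c["camera_matrix"]),R,np.array(c["tvec"],float).ravel()
def cloud(d,c):
    K,R,t=P(c); v,u=np.mgrid[:d.shape[0],:d.shape[1]]
    X=np.stack([(u-K[0,2])/K[0,0]*d,(v-K[1,2])/K[1,1]*d,d],-1)
    return (X-t)@R
E
python3 - <<'E'
from h import *
s=telemetry.observe(); print(s)
for n in("scene","top"):
    p,d,c=grab(n); cv2.imwrite(f"pics/{n}0.png",p[:,:,::-1]); np.savez(f"{n}0.npz",p=p,d=d,**{k:np.array(v) for k,v in c.items()})
    K,R,t=P(c); print(n,K.tolist(),(-R.T@t),R[2])
E
```

```text
pics
{'time': 0.0, 'qpos': array([-1.25098114e+00,  3.42694262e-01,  1.52500961e+00,  1.38646959e-05,
        1.27540388e+00, -1.46036112e-01]), 'qvel': array([-0.00145796,  0.00021179, -0.00100984,  0.0005124 , -0.00061531,
        0.00075506]), 'joint_efforts': array([-4.11077126e-03, -4.31256652e+01, -2.44223177e+01,  7.13164313e-02,
        5.61437826e-02, -1.08575796e-04]), 'tool_pos': array([ 0.2357819 , -0.46892029,  0.40406212]), 'tool_rot': array([-3.14009562e+00, -2.33589317e-04,  4.65847080e-01]), 'contact_force': array([-0.39695226, -0.49007099, -0.59079289]), 'torque': array([-0.02569722,  0.03706491, -0.00882205]), 'grip_force': 0.0, 'opening': 0.09196514487151228}
scene [[438.950929451329, 0.0, 322.4953220874269], [0.0, 438.950929451329, 204.6547889061115], [0.0, 0.0, 1.0]] [-0.27531464  0.44053391  1.2603271 ] [ 0.54716767 -0.29738014 -0.78241459]
top [[393.90798068000765, 0.0, 315.13255726465206], [0.0, 393.90798068000765, 198.59418573096303], [0.0, 0.0, 1.0]] [ 0.38405623 -0.02019951  1.27428931] [ 0.16680827  0.00687748 -0.98596536]
```

View pics/top0.png

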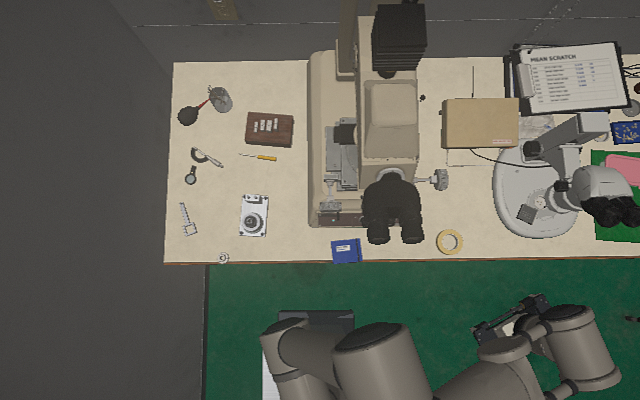

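View pics/scene0.png

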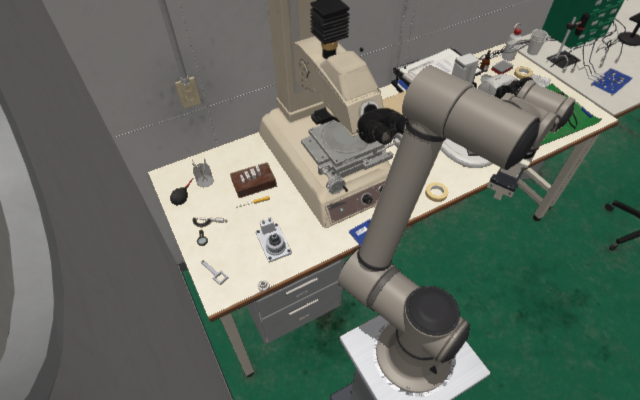

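The top picture shows the mount at about (253,218), with its stop above at about (253,200). The key is at about (186,218), its eye at (190,230) and its tail running up to (183,203). The scene picture shows the key at (214,272) and the mount at (272,240).

```bash
cat > m.py <<'E'
from h import *
for n,pts in(("top",dict(eye=(190,230),tail=(183,204),barrel=(253,221),stop=(253,200))),("scene",dict(eye=(221,278),tail=(205,264),barrel=(273,241),stop=(265,225)))):
    z=np.load(n+"0.npz"); X=cloud(z["d"],z)
    for k,(u,v) in pts.items():
        print(n,k,X[v,u].round(4))
    # plate/key extents
    print("table z",np.median(X[240:250,215:235,2]) if n=="top" else "")
    im=cv2.resize(z["p"][(190,)[0]:250,165:285] if n=="top" else z["p"][200:300,180:310],None,fx=6 if n=="top" else 5,fy=6 if n=="top" else 5,interpolation=cv2.INTER_CUBIC)
    cv2.imwrite(f"pics/{n}crop.png",im[:,:,::-1])
    if n=="top":
        r=np.hypot(X[...,0]-X[221,253,0],X[...,1]-X[221,253,1])
        for lo in(.07,.055,.04,.025,.008):
            m=(X[...,2]>lo-.004)&(X[...,2]<lo+.008)&(r<.12); q=X[m]; print(lo,m.sum(),q.mean(0).round(4),q.min(0).round(4),q.max(0).round(4))
E
python3 m.py
```

```text
top eye [ 0.5023  0.397  -0.0022]
top tail [0.5866 0.4198 0.0085]
top barrel [0.5201 0.1793 0.0757]
top stop [0.5875 0.1824 0.062 ]
table z 0.0005732097576936902
0.07 65 [0.531  0.1895 0.0737] [0.511  0.1707 0.0661] [0.5982 0.2056 0.0779]
0.055 128 [0.5635 0.1848 0.0593] [0.4977 0.1637 0.051 ] [0.6073 0.2111 0.063 ]
0.04 94 [0.5288 0.1863 0.0451] [0.493  0.1622 0.0361] [0.5964 0.2186 0.0479]
0.025 23 [0.5482 0.1785 0.024 ] [0.4909 0.1593 0.0211] [0.6046 0.2153 0.0299]
0.008 744 [0.5384 0.1815 0.01  ] [0.4061 0.0611 0.004 ] [0.634 0.295 0.016]
scene eye [0.4985 0.3963 0.0042]
scene tail [-0.2753  0.4405  1.2603]
scene barrel [0.506  0.2012 0.0665]
scene stop [0.581  0.1964 0.0618]
table z
```

View pics/topcrop.png

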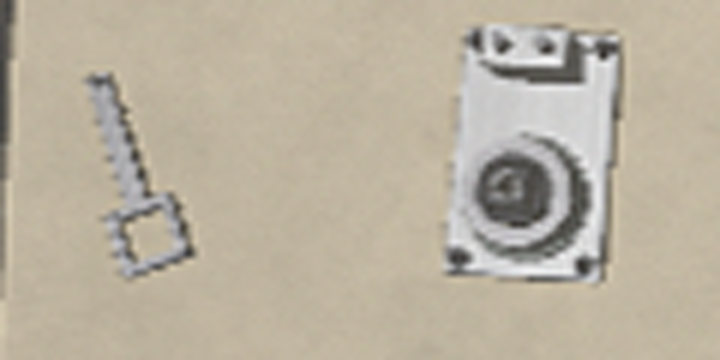

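The crop shows the key with its eye centred at px (190,229.7) and its tail end at (181.3,203.3). The barrel is at about (251,221) and the pins at (249,197) and (256,197.5). I'll now check clearance for the carry across.

```bash
python3 - <<'E'
from h import *
for n in("scene","top"):
    z=np.load(n+"0.npz"); X=cloud(z["d"],z).reshape(-1,3); X=X[z["d"].ravel()>0]
    for y0 in np.arange(-.45,.2,.05):
        m=(X[:,1]>y0)&(X[:,1]<y0+.05)&(X[:,2]>.1)&(X[:,0]>.3)&(X[:,0]<.9)
        if m.sum(): print(n,y0.round(2),[(round(a,2), X[m&(X[:,0]>a)&(X[:,0]<a+.05),2].max().round(2)) for a in np.arange(.3,.6,.05) if (m&(X[:,0]>a)&(X[:,0]<a+.05)).any()])
c=vision.get_calibration("wrist"); K,R,t=P(c); print(K,R,-R.T@t)
print(cv2.Rodrigues(np.zeros(3))[0].shape)
from scipy.spatial.transform import Rotation as Ro
s=telemetry.observe(); T=Ro.from_euler('xyz',s["tool_rot"]).as_matrix(); print(T.round(4)); print("cam in tool",T.T@(-R.T@t-s["tool_pos"]), (R@T).round(3))
for g in[(.40,0,.405),(.40,-.15,.405),(.47,.40,.405),(.40,.2,.405)]: print(g,(T.T@(np.array(g)-s["tool_pos"])*1000).round())
E
```

```text
scene -0.4 []
scene -0.35 [(np.float64(0.55), np.float64(0.17))]
scene -0.3 [(np.float64(0.55), np.float64(0.2))]
scene -0.25 [(np.float64(0.4), np.float64(0.45)), (np.float64(0.45), np.float64(0.45)), (np.float64(0.5), np.float64(0.43)), (np.float64(0.55), np.float64(0.43))]
scene -0.2 [(np.float64(0.4), np.float64(0.45)), (np.float64(0.45), np.float64(0.44)), (np.float64(0.5), np.float64(0.43)), (np.float64(0.55), np.float64(0.43))]
scene -0.15 [(np.float64(0.4), np.float64(0.45)), (np.float64(0.45), np.float64(0.45)), (np.float64(0.5), np.float64(0.43)), (np.float64(0.55), np.float64(0.43))]
scene -0.1 [(np.float64(0.5), np.float64(0.2)), (np.float64(0.55), np.float64(0.2))]
scene -0.05 [(np.float64(0.5), np.float64(0.2)), (np.float64(0.55), np.float64(0.2))]
top -0.45 [(np.float64(0.3), np.float64(0.57))]
top -0.4 [(np.float64(0.55), np.float64(0.17))]
top -0.35 []
top -0.3 []
top -0.25 [(np.float64(0.4), np.float64(0.45)), (np.float64(0.45), np.float64(0.45)), (np.float64(0.5), np.float64(0.43)), (np.float64(0.55), np.float64(0.43))]
top -0.2 [(np.float64(0.4), np.float64(0.45))
[... 488 characters left out ...]
t64(0.55), np.float64(0.2))]
[[309.70691629   0.         319.1322932 ]
 [  0.         309.70691629 199.14012318]
 [  0.           0.           1.        ]] [[ 0.449781   -0.89313779 -0.00139543]
 [-0.86113635 -0.43407862  0.2646128 ]
 [-0.23694141 -0.11781615 -0.96435373]] [ 0.29970254 -0.43799753  0.38516263]
(3, 3)
[[ 8.934e-01  4.492e-01 -5.000e-04]
 [ 4.492e-01 -8.934e-01  1.400e-03]
 [ 2.000e-04 -1.400e-03 -1.000e+00]]
cam in tool [0.07099776 0.00109037 0.01895196] [[ 0.001  1.    -0.   ]
 [-0.964  0.001 -0.265]
 [-0.265  0.     0.964]]
(0.4, 0, 0.405) [ 357. -345.   -0.]
(0.4, -0.15, 0.405) [ 290. -211.   -1.]
(0.47, 0.4, 0.405) [ 600. -671.    0.]
(0.4, 0.2, 0.405) [ 447. -524.   -0.]
```

```bash
python3 -m crank '[[1,0,0,-40,0],[1,0,0,-80,0],[1,0,0,-120,0],[1,0,0,-160,0],[1,0,0,-200,0],[1,0,0,-240,0],[1,0,0,-280,0],[1,0,0,-280,0]]'
```

```text
time: 0.77
tool_pos: [0.2352, -0.467, 0.693]
tool_rot: [3.127, 0.002, 0.466]
contact_force: [-0.2, 0.1, 1.0]
opening: 0.0916
grip_force: 0.0
```

```bash
python3 - <<'E'
from h import *
for n,eye,te in(("top",(190,229.7),(181.3,203.3)),("scene",(221,278.5),(204,263))):
    z=np.load(n+"0.npz"); K,R,t=P(z); C=-R.T@t
    for k,p in(("eye",eye),("tailend",te)):
        r=R.T@np.array([(p[0]-K[0,2])/K[0,0],(p[1]-K[1,2])/K[1,1],1]); print(n,k,(C+r*((.01-C[2])/r[2])).round(4))
E
```

```text
top eye [0.5022 0.3931 0.01  ]
top tailend [0.5887 0.425  0.01  ]
scene eye [0.4933 0.3971 0.01  ]
scene tailend [0.5751 0.4255 0.01  ]
```

```bash
python3 -m crank '[[1,340,-333,0,0],[1,340,-333,0,0],[1,340,-333,0,0],[1,340,-333,0,0],[1,340,-333,0,0],[1,340,-333,0,0],[1,340,-333,0,0],[1,340,-333,0,0],[1,340,-333,0,0],[1,340,-333,0,0],[1,340,-333,0,0],[1,340,-333,0,0]]'
```

```text
time: 1.77
tool_pos: [0.3904, -0.0151, 0.6846]
tool_rot: [-3.14, -0.001, 0.47]
contact_force: [0.2, -1.5, -0.2]
opening: 0.0923
grip_force: 0.0
```

```bash
python3 -m crank '[[1,318,-312,200,0.12],[1,318,-312,200,0.12],[1,318,-312,200,0.12],[1,318,-312,200,0.12],[1,318,-312,200,0.12],[1,318,-312,200,0.12],[1,318,-312,200,0.12],[1,318,-312,200,0.12],[1,318,-312,200,0.12],[1,318,-312,200,0.12],[1,318,-312,200,0.12],[1,318,-312,200,0.12]]' && python3 -m crank '[[1,0,0,40,0],[1,0,0,80,0],[1,0,0,130,0],[1,0,0,130,0],[1,0,0,130,0],[1,0,0,130,0]]'
cat >> h.py <<'E'
from scipy.spatial.transform import Rotation as Ro
def rays(uv,c):   # fisheye wrist pixel -> world rays, camera centre
    K,R,t=P(c); n=cv2.fisheye.undistortPoints(np.array(uv,float).reshape(-1,1,2),K,np.zeros(4)).reshape(-1,2)
    return (np.c_[n,np.ones(len(n))])@R, -R.T@t
def project(X,c):
    K,R,t=P(c); return cv2.fisheye.projectPoints(np.array(X,float).reshape(-1,1,3),np.array(c["rvec"],float).reshape(3,1),t.reshape(3,1),K,np.zeros(4))[0].reshape(-1,2)
def at_z(uv,c,z):
    r,C=rays(uv,c); return C+r*((z-C[2])/r[:,2])[:,None]
def snap(name):
    s=telemetry.observe(); p,d,c=grab("wrist"); c={k:np.array(v) for k,v in c.items()}
    cv2.imwrite(f"pics/{name}.png",p[:,:,::-1]); np.savez(name+".npz",p=p,d=d,tp=s["tool_pos"],tr=s["tool_rot"],**c)
    print(s["tool_pos"].round(4),s["tool_rot"].round(3)); return p,d,c
def wcloud(d,c):  # fisheye depth (along axis) -> world points
    v,u=np.mgrid[:400,:640]; r,C=rays(np.c_[u.ravel(),v.ravel()],c); return (C+r*d.reshape(-1,1)).reshape(400,640,3)
E
python3 -c "
from h import *
snap('w1')"
```

```text
time: 2.77
tool_pos: [0.5342, 0.4051, 0.4824]
tool_rot: [3.141, 0.002, 0.347]
contact_force: [0.7, 0.0, -0.1]
opening: 0.0916
grip_force: 0.0
time: 3.27
tool_pos: [0.5345, 0.4029, 0.3563]
tool_rot: [-3.141, -0.002, 0.346]
contact_force: [0.9, 0.2, 0.3]
opening: 0.0918
grip_force: 0.0
[0.5345 0.4029 0.3563] [-3.141e+00 -2.000e-03  3.460e-01]
```

View pics/w1.png

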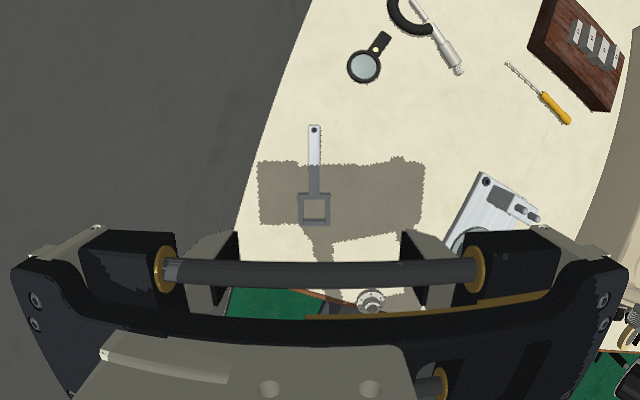

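The wrist picture shows the key's eye with outer corners at about (299,193) and (331,226), centre (315,209). Its tail runs straight up to (314,126), and the mount is at lower right.

```bash
python3 - <<'E'
from h import *
z=np.load("w1.npz"); g=cv2.cvtColor(z["p"],cv2.COLOR_RGB2GRAY)
X=wcloud(z["d"],z); 
pts=[(315,209),(314.5,126),(314.5,160)]
print(at_z(pts,z,.01).round(4).tolist())
for u,v in[(314,150),(314,180),(303,209),(327,209),(290,209),(314,209),(280,120)]: print((u,v),X[v,u].round(4))
m=(X[...,2]>.005)&(X[...,2]<.02)&(np.hypot(X[...,0]-.535,X[...,1]-.405)<.09); q=X[m]; print(m.sum(),q[:,2].mean())
mm=m.astype(np.uint8); n,l,st,ce=cv2.connectedComponentsWithStats(mm); print(st,ce)
i=1+np.argmax(st[1:,4]); q=X[l==i][:,:2].astype(np.float32); print(cv2.minAreaRect(q))
vv=np.where((l==i))
for v in(135,145,155,165,175,185,200,215):
    u=vv[1][vv[0]==v]; print(v,u.min(),u.max(),at_z([((u.min()+u.max())/2,v)],z,.01).round(4)) if len(u) else 0
print(g[145,300:330],g[200,290:340])
E
```

```text
[[0.5056, 0.3962, 0.01], [0.5909, 0.4273, 0.01], [0.5567, 0.415, 0.01]]
(314, 150) [0.5669 0.4192 0.0119]
(314, 180) [0.5362 0.4082 0.0107]
(303, 209) [0.4982 0.4082 0.0007]
(327, 209) [0.5102 0.3838 0.0105]
(290, 209) [0.4931 0.4222 0.0006]
(314, 209) [0.5025 0.3964 0.0008]
(280, 120) [0.5845 0.4647 0.001 ]
1346 0.010856354035601022
[[     0      0    640    400 254654]
 [   298    126     33    100   1346]] [[319.52899228 199.59296928]
 [314.01485884 181.91084695]]
((0.5391518473625183, 0.40937691926956177), (0.10965143889188766, 0.035931296646595), 19.64752769470215)
135 309 319 [[0.5817 0.4245 0.01  ]]
145 309 319 [[0.5717 0.421  0.01  ]]
155 309 319 [[0.5616 0.4173 0.01  ]]
165 309 319 [[0.5515 0.4137 0.01  ]]
175 309 319 [[0.5412 0.4101 0.01  ]]
185 309 319 [[0.5308 0.4064 0.01  ]]
200 298 330 [[0.5149 0.4007 0.01  ]]
215 298 330 [[0.4986 0.3949 0.01  ]]
[217 218 219 220 220 220 221 205 183 208 218 221 219 216 217 218 214 210
 200 162 116 178 220 220 219 218 217 217 216 218] [126 125 125 125 124 126 118 104 103 102 101 103 101 102 124 123 124 126
 128 125 126 125 124 126 126 126 126 129 128 130 131 131 131 132 122 109
 102 101 100 107 118 127 126 125 125 127 127 128 128 127]
```

```bash
python3 -m crank '[[0,6,-4,40,0],[0,6,-4,80,0],[0,6,-4,120,0],[0,6,-4,150,0],[0,6,-4,165,0],[0,6,-4,176,0],[0,6,-4,176,0],[0,6,-4,176,0]]' 
python3 -c "
from h import *
snap('w2')"
```

```text
time: 3.98
tool_pos: [0.5395, 0.4091, 0.1812]
tool_rot: [-3.141, -0.004, 0.346]
contact_force: [-0.6, -0.2, 0.0]
opening: 0.0473
grip_force: 0.0
[0.5395 0.4091 0.1812] [-3.141 -0.004  0.346]
```

View pics/w2.png

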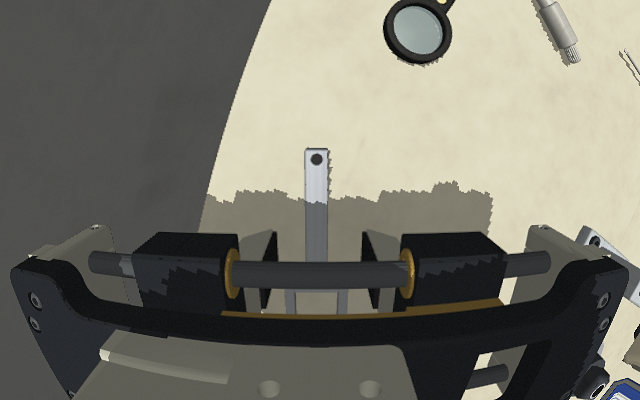

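The wrist picture shows the tail (305–328, 148–310) midway between the open fingers, whose inner faces are at about 270 and 368. I'll close on it.

```bash
python3 -m crank '[[-1,0,0,1,0],[-1,0,0,1,0],[-1,0,0,1,0],[-1,0,0,1,0],[-1,0,0,1,0],[-1,0,0,1,0],[-1,0,0,1,0],[-1,0,0,1,0],[-1,0,0,1,0],[-1,0,0,1,0]]' 50 && python3 -m crank '[[-1,0,0,-20,0],[-1,0,0,-60,0],[-1,0,0,-100,0],[-1,0,0,-140,0],[-1,0,0,-170,0],[-1,0,0,-170,0],[-1,0,0,-170,0]]'
python3 - <<'E'
from h import *
snap('w3')
c=np.load('w3.npz'); X=wcloud(c["d"],c)
Tm=Ro.from_euler('xyz',c["tr"]).as_matrix()
Q=(X-c["tp"])@Tm   # tool coords
for v in(150,170,190,210,225):
    print(v,Q[v,310:326:5].round(4).tolist())
m=(Q[...,2]>.15)&(Q[...,2]<.2)&(abs(Q[...,1])<.03)&(Q[...,0]<.1)&(Q[...,0]>.01)&(c["d"]>0); q=Q[m]; print(m.sum(),q.min(0),q.max(0))
E
```

```text
time: 4.87
tool_pos: [0.5385, 0.4087, 0.1783]
tool_rot: [-3.141, -0.001, 0.346]
contact_force: [-0.4, -0.2, 5.1]
opening: 0.0114
grip_force: 50.6
time: 5.45
tool_pos: [0.5383, 0.4086, 0.3494]
tool_rot: [-3.141, -0.003, 0.346]
contact_force: [-0.8, 0.1, -2.2]
opening: 0.0112
grip_force: 50.0
[0.5383 0.4086 0.3494] [-3.141e+00 -3.000e-03  3.460e-01]
150 [[0.0548, -0.0033, 0.1678], [0.055, -0.0008, 0.1665], [0.0549, 0.0016, 0.167], [0.0548, 0.004, 0.1682]]
170 [[0.045, -0.0033, 0.1677], [0.0448, -0.0009, 0.1688], [0.0451, 0.0016, 0.167], [0.045, 0.004, 0.1677]]
190 [[0.0351, -0.0034, 0.1674], [0.035, -0.0009, 0.1676], [0.035, 0.0016, 0.1677], [0.0351, 0.004, 0.1673]]
210 [[0.025, -0.0034, 0.1665], [0.0248, -0.0009, 0.1673], [0.0247, 0.0016, 0.1674], [0.0247, 0.0041, 0.1676]]
225 [[0.0166, -0.0035, 0.1677], [0.0167, -0.0009, 0.1674], [0.0165, 0.0016, 0.1681], [0.0166, 0.0042, 0.1677]]
2678 [ 0.01000412 -0.01519276  0.1500317 ] [0.05706607 0.01735325 0.17683519]
```

```bash
python3 -m crank '[[-1,-176,171,0,0.36],[-1,-176,171,0,0.36],[-1,-176,171,0,0.36],[-1,-176,171,0,0.36],[-1,-176,171,0,0.36],[-1,-176,171,0,0.36],[-1,-176,171,0,0.36],[-1,-176,171,0,0.36],[-1,-176,171,0,0.36],[-1,-176,171,0,0.36]]'
python3 - <<'E'
from h import *
snap('w4')
E
```

```text
time: 6.33
tool_pos: [0.4311, 0.1887, 0.3469]
tool_rot: [3.141, 0.001, -0.014]
contact_force: [-0.1, 0.1, -1.0]
opening: 0.0116
grip_force: 50.0
[0.4311 0.1887 0.3469] [ 3.141e+00  1.000e-03 -1.400e-02]
```

View pics/w4.png

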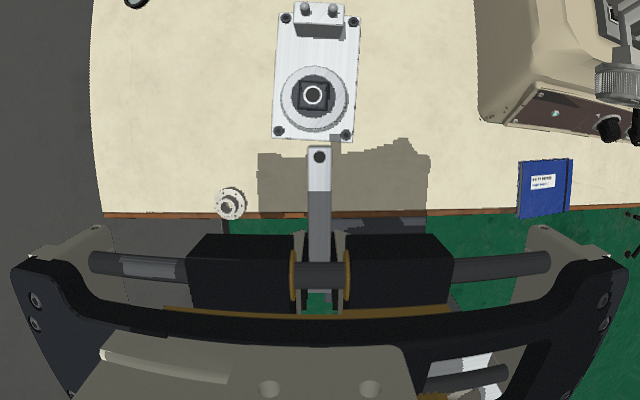

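The wrist picture shows the mount, with the head's top centred at about (313,95), the pins at about (305,9) and (333,9), and the plate from (272,140) to (360,15). The key's tail end is at (319,148). I'll fit these numerically.

```bash
cat > fit.py <<'E'
from h import *
import sys
f=sys.argv[1]; b=np.array([float(sys.argv[2]),float(sys.argv[3])])
z=np.load(f+".npz"); X=wcloud(z["d"],z); r=np.hypot(X[...,0]-b[0],X[...,1]-b[1])
Tm=Ro.from_euler('xyz',z["tr"]).as_matrix(); Q=(X-z["tp"])@Tm
def rect(m,n):
    q=X[m]; print(n,m.sum(),"zmed",np.median(q[:,2]).round(4),"mean",q.mean(0).round(4),"rect",cv2.minAreaRect(q[:,:2].astype(np.float32)))
key=(Q[...,2]<.19)
rect((r<.018)&(X[...,2]>.0745)&(X[...,2]<.079)&~key,"headtop")
rect((r<.03)&(X[...,2]>.060)&(X[...,2]<.0645)&~key,"shoulder")
rect((r<.035)&(X[...,2]>.044)&(X[...,2]<.050)&~key,"ringtop")
rect((r<.13)&(X[...,2]>.010)&(X[...,2]<.0145)&~key,"plate")
m=(r>.055)&(r<.11)&(X[...,2]>.0595)&(X[...,2]<.064)&~key; rect(m,"stop")
m=((r>.055)&(r<.11)&(X[...,2]>.068)&(X[...,2]<.083)&~key).astype(np.uint8)
n,l,st,ce=cv2.connectedComponentsWithStats(m)
for i in range(1,n): print("pin",st[i],ce[i].round(1),X[l==i].mean(0).round(4),X[l==i].max(0).round(4),X[l==i].min(0).round(4))
k=key&(Q[...,0]>.014)&(Q[...,0]<.09)&(abs(Q[...,1])<.03)&(Q[...,2]>.16)&(z["d"]>0)
k&=Q[...,2]<.175
vs,us=np.where(k)
c=[(us[vs==v].min()+us[vs==v].max())/2 for v in np.unique(vs)]; vv=np.unique(vs)
zt=np.median(Q[k][:,2]); 
# tail centre line and end in tool coords at top face depth
rr,C=rays(np.c_[c,vv],z); rr=rr@Tm; C=(C-z["tp"])@Tm; L=C+rr*((zt-C[2])/rr[:,2])[:,None]
print("tail ztop",zt,"end",L[0].round(4),"line slope,off",np.polyfit(L[3:,0],L[3:,1],1).round(4), [np.round(a,4) for a in(L[5],L[-5])])
E
python3 fit.py w4 .512 .188
```

```text
headtop 603 zmed 0.0771 mean [0.5188 0.1911 0.077 ] rect ((0.5192861557006836, 0.19172729551792145), (0.022169580683112144, 0.021425236016511917), 85.04669952392578)
shoulder 647 zmed 0.063 mean [0.5192 0.1914 0.0629] rect ((0.5197411775588989, 0.19167931377887726), (0.03684547543525696, 0.03728960454463959), 40.46681594848633)
ringtop 1586 zmed 0.0485 mean [0.5175 0.1909 0.0484] rect ((0.5188584327697754, 0.19092020392417908), (0.0551515556871891, 0.05828992277383804), 39.75593948364258)
plate 5214 zmed 0.013 mean [0.5468 0.1895 0.013 ] rect ((0.5095138549804688, 0.20118407905101776), (0.11064363270998001, 0.22226904332637787), 72.45819091796875)
stop 903 zmed 0.0624 mean [0.5927 0.1862 0.0624] rect ((0.594279408454895, 0.18619191646575928), (0.04383581504225731, 0.022283820435404778), 85.04257202148438)
pin [300   2  10  13  93] [304.6   7.8] [0.594  0.1972 0.0773] [0.5989 0.2011 0.0823] [0.5911 0.1937 0.0681]
pin [328   3  10  13 111] [332.5   9.3] [0.5922 0.1747 0.0772] [0.5977 0.1783 0.0825] [0.5895 0.1705 0.0681]
tail ztop 0.16736929981500037 end [0.0577 0.001  0.1674] line slope,off [0.0044 0.0009] [array([0.0552, 0.0012, 0.1674]), array([0.016 , 0.001 , 0.1674])]
```

```bash
python3 - <<'E'
from h import *
z=np.load("w4.npz"); b=z["p"][0:160,250:380]; cv2.imwrite("pics/w4c.png",cv2.resize(b,None,fx=3.7,fy=3.7,interpolation=cv2.INTER_CUBIC)[:,:,::-1])
E
```

```text
(no output)
```

View pics/w4c.png

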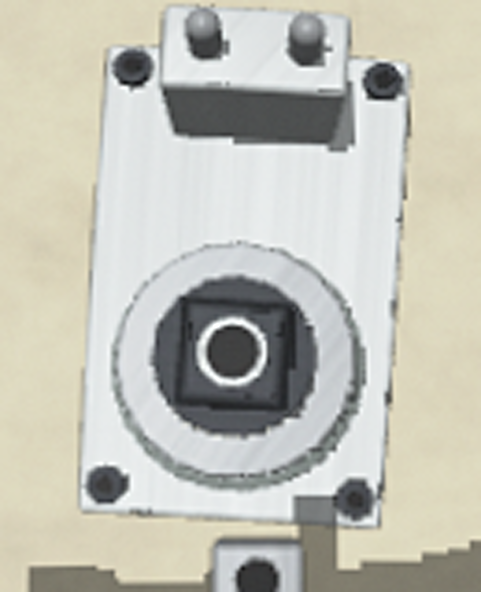

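The crop shows the square head nearly aligned with the plate, the two pins on the stop and the key's tail below. The fits agree with the given sizes and heights: barrel (0.5194, 0.1916), yaw about -0.083, and the eye in the hand at tool x of about -35 mm. Next I'll move over the head and check from near.

```bash
python3 -m crank '[[-1,123,-3,0,0.066],[-1,123,-3,0,0.066],[-1,123,-3,0,0.066],[-1,123,-3,0,0.066],[-1,123,-3,30,0.066],[-1,123,-3,60,0.066],[-1,123,-3,78,0.066],[-1,123,-3,78,0.066],[-1,123,-3,78,0.066]]'
python3 - <<'E'
from h import *
snap('w5')
E
python3 fit.py w5 .5194 .1916
```

```text
time: 7.13
tool_pos: [0.5536, 0.19, 0.2686]
tool_rot: [3.141, 0.003, -0.079]
contact_force: [0.6, -0.0, -1.0]
opening: 0.0112
grip_force: 50.0
[0.5536 0.19   0.2686] [ 3.141e+00  3.000e-03 -7.900e-02]
headtop 89 zmed 0.0772 mean [0.5128 0.1921 0.0772] rect ((0.5126723647117615, 0.19211046397686005), (0.014472117647528648, 0.0038338308222591877), 86.15254211425781)
shoulder 0 zmed nan mean [nan nan nan] rect ((0.0, 0.0), (0.0, 0.0), 0.0)
ringtop 20 zmed 0.0475 mean [0.5471 0.1921 0.047 ] rect ((0.5469062328338623, 0.19050638377666473), (0.02186492830514908, 0.00173119583632797), 84.82733154296875)
plate 5146 zmed 0.013 mean [0.5721 0.1875 0.013 ] rect ((0.570518434047699, 0.1875080019235611), (0.08426497876644135, 0.08299191296100616), 85.35903930664062)
stop 1240 zmed 0.0624 mean [0.5955 0.186  0.0624] rect ((0.5947341918945312, 0.18597696721553802), (0.04442302882671356, 0.021842731162905693), 85.5179214477539)
pin [293 161  13  10  50] [300.  163.5] [0.5984 0.1962 0.0746] [0.5996 0.2    0.0784] [0.5945 0.1935 0.0683]
pin [332 161  13  11  46] [336.8 163.7] [0.5967 0.1752 0.0747] [0
[... 502 characters left out ...]
93. 174.] [0.5933 0.2004 0.0781] [0.5933 0.2004 0.0781] [0.5933 0.2004 0.0781]
pin [303 174   1   1   1] [303. 174.] [0.5929 0.1948 0.0785] [0.5929 0.1948 0.0785] [0.5929 0.1948 0.0785]
pin [335 175   3   2   5] [335.8 175.6] [0.5905 0.1764 0.0781] [0.5909 0.1769 0.0784] [0.5902 0.1758 0.0773]
pin [341 175   1   2   2] [341.  175.5] [0.5902 0.1735 0.0777] [0.5906 0.1735 0.0782] [0.5898 0.1735 0.0772]
tail ztop 0.1673881101485953 end [0.0577 0.001  0.1674] line slope,off [0.0044 0.0009] [array([0.0553, 0.0012, 0.1674]), array([0.0161, 0.001 , 0.1674])]
  return _methods._mean(a, axis=axis, dtype=dtype,
  ret = ret.dtype.type(ret / rcount)
fit.py:7: RuntimeWarning: Mean of empty slice.
  q=X[m]; print(n,m.sum(),"zmed",np.median(q[:,2]).round(4),"mean",q.mean(0).round(4),"rect",cv2.minAreaRect(q[:,:2].astype(np.float32)))
  ret = um.true_divide(
```

View pics/w5.png

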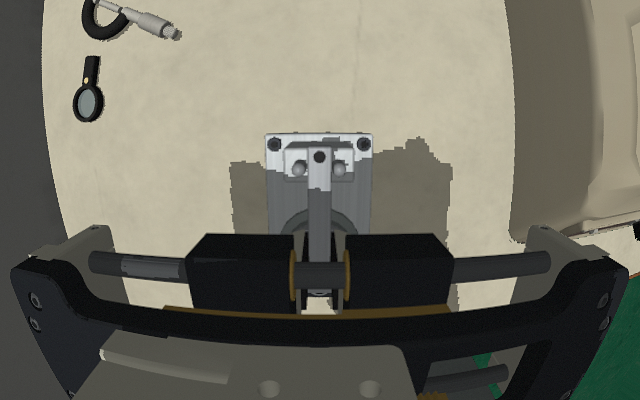

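The wrist picture shows the tail (308–330) between the two pins at (299,165) and (340,165), in line with the stop. The x needs about +1.3 mm. I'll lower onto the taper and watch the force.

```bash
python3 -m crank '[[-1,1.3,0,3,0],[-1,1.3,0,8,0],[-1,1.3,0,14,0],[-1,1.3,0,18,0],[-1,1.3,0,18,0],[-1,1.3,0,18,0]]'
```

```text
time: 7.68
tool_pos: [0.555, 0.1891, 0.2515]
tool_rot: [3.141, 0.0, -0.08]
contact_force: [-0.2, -0.2, -1.0]
opening: 0.0113
grip_force: 50.0
```

Eye underside is at about 74 mm, around the taper, with no contact. Lowering further.

```bash
python3 -m crank '[[-1,0,0,2,0],[-1,0,0,4,0],[-1,0,0,6,0],[-1,0,0,6,0]]' && python3 -m crank '[[-1,0,0,2,0],[-1,0,0,2,0],[-1,0,0,2,0]]'
```

```text
time: 8.02
tool_pos: [0.5551, 0.1892, 0.2455]
tool_rot: [-3.141, -0.0, -0.08]
contact_force: [-0.0, 1.2, -1.3]
opening: 0.0115
grip_force: 50.0
time: 8.27
tool_pos: [0.5551, 0.1892, 0.2436]
tool_rot: [-3.142, -0.0, -0.08]
contact_force: [0.7, -0.1, -1.6]
opening: 0.0114
grip_force: 50.0
```

```bash
python3 -m crank '[[-1,0,0,1.5,0],[-1,0,0,3,0],[-1,0,0,3,0]]' && python3 -m crank '[[-1,0,0,0.5,0],[-1,0,0,1,0],[-1,0,0,1,0]]'
```

```text
time: 8.52
tool_pos: [0.5551, 0.1892, 0.2406]
tool_rot: [-3.142, -0.0, -0.08]
contact_force: [0.5, 0.9, -1.6]
opening: 0.0112
grip_force: 50.0
time: 8.77
tool_pos: [0.5551, 0.1892, 0.2401]
tool_rot: [-3.141, -0.001, -0.08]
contact_force: [-0.2, 1.9, 3.6]
opening: 0.0114
grip_force: 50.0
```

```bash
python3 -m crank '[[-1,0,0,0.5,0],[-1,0,0,0.5,0],[-0.4,0,0,0,0],[-0.4,0,0,0,0],[-0.4,0,0,0,0],[-0.4,0,0,-10,0],[-0.4,0,0,-40,0],[0.7,0,0,-80,0],[0.7,-30,0,-110,0],[0.7,-60,0,-110,0],[0.7,-80,0,-110,0],[0.7,-80,0,-110,0]]'
python3 - <<'E'
from h import *
snap('w6'); print(telemetry.observe()["qpos"].round(3),telemetry.observe()["torque"])
p=np.load('w6.npz')['p']; cv2.imwrite("pics/w6.png",p[:,:,::-1])
E
```

```text
time: 9.77
tool_pos: [0.472, 0.1959, 0.351]
tool_rot: [3.141, 0.001, -0.079]
contact_force: [0.6, 0.7, -0.5]
opening: 0.0561
grip_force: 0.0
[0.472  0.1959 0.351 ] [ 3.141e+00  1.000e-03 -7.900e-02]
[ 0.242  0.37   1.641 -0.     1.13   1.892] [ 0.06466503  0.02609043 -0.02493845]
```

View pics/w6.png

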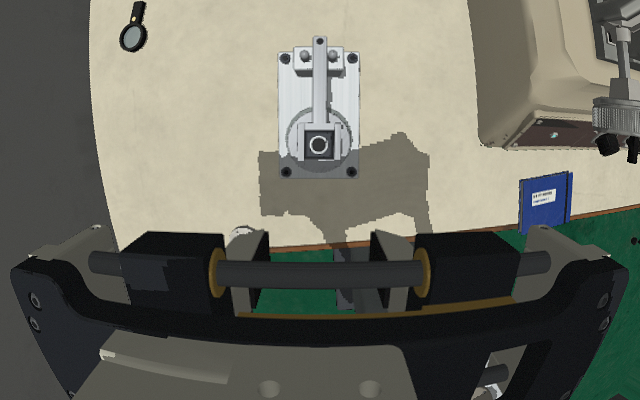

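The wrist picture shows the key flat over the head (eye about (300–340, 125–165), ring of the barrel centred at (319,145)), with the tail between the pins at (305,55) and (333,55).

```bash
python3 - <<'E'
from h import *
z=np.load("w6.npz"); X=wcloud(z["d"],z); b=np.array([.5194,.1916]); r=np.hypot(X[...,0]-b[0],X[...,1]-b[1])
a=(X[...,0]-b[0])*.9966-(X[...,1]-b[1])*.083*-1*-1; 
mx=np.array([.9966,-.0828]); my=np.array([.0828,.9966]); A=(X[...,:2]-b)@mx; B=(X[...,:2]-b)@my
for lo,hi in((-.018,-.013),(.02,.04),(.04,.06),(.06,.08),(.08,.092)):
    m=(A>lo)&(A<hi)&(abs(B)<.014)&(X[...,2]>.066)&(X[...,2]<.078)
    if lo>0: m&=abs(B)<.0075
    print(lo,m.sum(),np.median(X[m][:,2]).round(4),B[m].mean().round(4),B[m].min().round(4),B[m].max().round(4),A[m].max().round(4),A[m].min().round(4))
m=(r<.032)&(X[...,2]>.043)&(X[...,2]<.052); print("ring",m.sum(),np.median(X[m][:,2]),cv2.minEnclosingCircle(X[m][:,:2].astype(np.float32)))
m=(r<.016)&(X[...,2]>.0745)&(X[...,2]<.079); print("head",m.sum(),np.median(X[m][:,2]),cv2.minAreaRect(X[m][:,:2].astype(np.float32)))
uv=[(319,145)]; print("circle centre",at_z(uv,z,.0765))
E
```

```text
-0.018 199 0.0733 0.0003 -0.014 0.0139 -0.013 -0.018
0.02 337 0.0729 -0.0007 -0.0061 0.0055 0.0398 0.0204
0.04 326 0.0727 -0.0006 -0.006 0.0048 0.06 0.0405
0.06 346 0.0725 -0.001 -0.0074 0.0049 0.08 0.06
0.08 186 0.0725 -0.0004 -0.0059 0.005 0.092 0.08
ring 1069 0.048423084502517144 ((0.519629716873169, 0.19154509902000427), 0.029811182990670204)
head 640 0.07705659386110156 ((0.5199762582778931, 0.19051969051361084), (0.024540888145565987, 0.027279691770672798), 7.912063121795654)
circle centre [[0.51919731 0.19117733 0.0765    ]]
```

```bash
python3 -m crank '[[0.65,20,1,0,-0.12],[0.65,48,1,0,-0.24],[0.65,48,1,0,-0.36],[0.65,48,1,0,-0.48],[0.65,48,1,0,-0.6],[0.65,48,1,0,-0.72],[0.65,48,1,0,-0.78],[0.65,48,1,40,-0.78],[0.65,48,1,80,-0.78],[0.65,48,1,80,-0.78]]' && python3 - <<'E'
from h import *
s=telemetry.observe(); print(s["qpos"].round(3),s["torque"].round(3),s["tool_pos"].round(4))
E
```

```text
time: 10.65
tool_pos: [0.5216, 0.1899, 0.263]
tool_rot: [-3.136, 0.011, 0.699]
contact_force: [-2.2, -0.6, -0.2]
opening: 0.0756
grip_force: 0.0
[ 0.211  0.548  1.62  -0.     0.986  1.083] [-0.081  0.116 -0.009] [0.5216 0.1899 0.263 ]
```

```bash
python3 -m crank '[[0.65,0,0,15,0],[0.65,0,0,30,0],[0.65,0,0,45,0],[0.65,0,0,55,0],[0.65,0,0,62,0],[0.65,0,0,62,0],[0.65,0,0,62,0]]' && python3 - <<'E'
from h import *
s=telemetry.observe(); print(s["qpos"].round(3),s["torque"].round(3),s["tool_pos"].round(4),s["contact_force"].round(2))
E
```

```text
time: 11.23
tool_pos: [0.5235, 0.1908, 0.2083]
tool_rot: [3.141, -0.0, 0.7]
contact_force: [0.4, 0.4, 0.0]
opening: 0.0761
grip_force: 0.0
[ 0.212  0.626  1.663 -0.     0.852  1.083] [-0.021 -0.001 -0.005] [0.5235 0.1908 0.2083] [0.4  0.39 0.02]
```

```bash
python3 -m crank '[[0.65,-2.6,-2.8,0,0],[0.65,-2.6,-2.8,0,0],[-0.1,-2.6,-2.8,0,0],[-0.1,-2.6,-2.8,0,0],[-0.1,-2.6,-2.8,0,0],[-0.1,-2.6,-2.8,0,0],[-0.1,-2.6,-2.8,0,0],[-0.1,-2.6,-2.8,0,0]]' 20 && python3 - <<'E'
from h import *
s=telemetry.observe(); print(s["torque"].round(3),s["tool_pos"].round(4),s["contact_force"].round(2))
E
```

```text
time: 11.9
tool_pos: [0.5189, 0.1917, 0.2079]
tool_rot: [-3.14, 0.0, 0.7]
contact_force: [-2.8, 4.6, 3.1]
opening: 0.056
grip_force: 20.0
[ 0.661  0.556 -0.002] [0.5189 0.1917 0.2079] [-2.8   4.61  3.12]
```

```bash
python3 -m crank '[[-0.3,0,-0.5,0,0],[-0.3,0,-0.5,0,0],[-0.3,0,-0.5,0,0.08],[-0.3,0,-0.5,0,0.16],[-0.3,0,-0.5,0,0.24],[-0.3,0,-0.5,0,0.32],[-0.3,0,-0.5,0,0.4],[-0.3,0,-0.5,0,0.4]]' 55 && cat > s.py <<'E'
from h import *
s=telemetry.observe(); print(s["torque"].round(3),s["tool_pos"].round(4),s["contact_force"].round(2),s["tool_rot"].round(3),s["joint_efforts"].round(2)[5],round(s["qpos"][5],3),round(s["time"],2))
E
python3 s.py
```

```text
time: 12.57
tool_pos: [0.5186, 0.1921, 0.2077]
tool_rot: [-3.141, 0.0, 0.296]
contact_force: [-2.4, 5.3, 3.8]
opening: 0.0555
grip_force: 55.0
[0.893 0.545 0.103] [0.5186 0.1921 0.2077] [-2.35  5.31  3.78] [-3.141  0.     0.296] 1.16 1.49 12.57
```

```bash
python3 -m crank '[[-0.3,0,-0.5,0,0.06],[-0.3,0,-0.5,0,0.12],[-0.3,0,-0.5,0,0.18],[-0.3,0,-0.5,0,0.24],[-0.3,0,-0.5,0,0.3],[-0.3,0,-0.5,0,0.3]]' && python3 s.py && python3 -m crank '[[-0.3,0,0,0,0.06],[-0.3,0,0,0,0.12],[-0.3,0,0,0,0.18],[-0.3,0,0,0,0.18]]' && python3 s.py
```

```text
time: 13.07
tool_pos: [0.5185, 0.1925, 0.2076]
tool_rot: [-3.141, 0.001, -0.003]
contact_force: [-2.3, 4.7, 2.6]
opening: 0.0554
grip_force: 55.0
[0.877 0.499 0.101] [0.5185 0.1925 0.2076] [-2.32  4.72  2.64] [-3.141e+00  1.000e-03 -3.000e-03] 0.9 1.79 13.07
time: 13.4
tool_pos: [0.5185, 0.1927, 0.2076]
tool_rot: [-3.141, 0.001, -0.183]
contact_force: [-2.2, 5.4, 1.1]
opening: 0.0558
grip_force: 55.0
[1.074 0.424 0.087] [0.5185 0.1927 0.2076] [-2.21  5.44  1.14] [-3.141e+00  1.000e-03 -1.830e-01] 0.9 1.97 13.4
```

```bash
for i in 1 2 3; do python3 -m crank '[[-0.3,0,0,0,0.05],[-0.3,0,0,0,0.1],[-0.3,0,0,0,0.1]]' >/dev/null && python3 s.py; done
```

```text
[1.194 0.436 0.116] [0.5185 0.1927 0.2075] [-3.02  5.78 -0.12] [-3.141e+00  1.000e-03 -2.830e-01] 0.77 2.07 13.65
[1.253 0.4   0.114] [0.5185 0.1928 0.2075] [-2.34  7.41  0.58] [-3.141e+00  1.000e-03 -3.830e-01] 0.77 2.169 13.9
[1.422 0.321 0.7  ] [0.5185 0.193  0.2075] [-2.49  7.45  0.04] [-3.141e+00  1.000e-03 -4.810e-01] 1.31 2.269 14.15
```

```bash
python3 -m crank '[[-0.3,0,0,0,0.01],[-0.3,0,0,0,0.01],[-0.3,0,0,0,0.01],[-0.3,0,0,0,0.01]]' && python3 s.py
```

```text
time: 14.48
tool_pos: [0.5186, 0.193, 0.2075]
tool_rot: [-3.141, 0.0, -0.488]
contact_force: [-2.1, 7.6, -0.5]
opening: 0.0554
grip_force: 55.0
[1.343 0.376 0.668] [0.5186 0.193  0.2075] [-2.11  7.58 -0.45] [-3.141  0.    -0.488] 0.71 2.276 14.48
```

```bash
python3 -m crank '[[-0.3,0,0,0,0.02],[-0.3,0,0,0,0.02],[-0.3,0,0,0,0.02],[-0.3,0,0,0,0.02]]' >/dev/null && python3 s.py && python3 -m crank '[[0.65,0,0,0,0.02],[0.65,0,0,0,0.02],[0.65,0,0,0,0.02],[0.65,0,0,0,0.02],[0.65,0,0,-15,0.02],[0.65,0,0,-45,0.02],[0.65,0,0,-85,0.02],[0.65,0,0,-120,0.02],[0.65,-60,0,-140,-0.3],[0.65,-80,0,-140,-0.4],[0.65,-80,0,-140,-0.4],[0.65,-80,0,-140,-0.4]]' && python3 - <<'E'
from h import *
snap('w7')
z=np.load("w7.npz"); b=np.array([.5194,.1916]);X=wcloud(z["d"],z)
mx=np.array([.9966,-.0828]); my=np.array([.0828,.9966]); A=(X[...,:2]-b)@mx; B=(X[...,:2]-b)@my
for lo,hi in((-.018,-.013),(.02,.04),(.04,.06),(.06,.08),(.08,.092)):
    m=(A>lo)&(A<hi)&(abs(B)<.014)&(X[...,2]>.066)&(X[...,2]<.078)
    if lo>0: m&=abs(B)<.0075
    print(lo,m.sum(),np.median(X[m][:,2]).round(4),B[m].mean().round(4))
E
```

```text
[1.366 0.293 0.781] [0.5185 0.193  0.2075] [-2.63  7.55  0.33] [-3.141  0.    -0.508] 0.83 2.296 14.82
time: 15.82
tool_pos: [0.4475, 0.2318, 0.3488]
tool_rot: [-3.141, -0.002, -0.101]
contact_force: [0.4, -0.1, -0.1]
opening: 0.0758
grip_force: 0.0
[0.4475 0.2318 0.3488] [-3.141e+00 -2.000e-03 -1.010e-01]
-0.018 198 0.0733 -0.0
0.02 363 0.0727 0.0003
0.04 341 0.0727 -0.0001
0.06 337 0.0726 -0.0004
0.08 185 0.0726 -0.0004
```

View pics/w7.png

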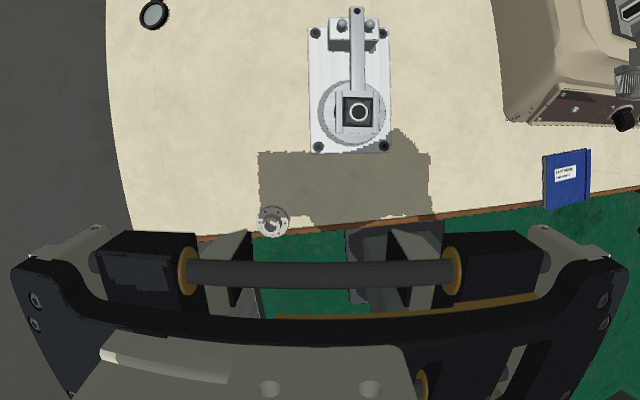

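The wrist picture shows the key on the head at about (357,112), its tail between the pins at (341,25) and (371,25), and the gripper clear. I'll check the tail-to-pin gaps numerically before handing in.

```bash
python3 - <<'E'
from h import *
b=np.array([.5194,.1916]); mx=np.array([.9966,-.0828]); my=np.array([.0828,.9966])
for n in("w6","w7"):
    z=np.load(n+".npz"); X=wcloud(z["d"],z); A=(X[...,:2]-b)@mx; B=(X[...,:2]-b)@my; Z=X[...,2]
    st=(A>.055)&(A<.1)&(abs(B)<.03)&(Z>.058)&(Z<.0655); sr=cv2.minAreaRect(np.c_[A[st],B[st]].astype(np.float32))
    print(n,"stop rect",sr)
    for s in(1,-1):
        m=(A>.064)&(A<.086)&(s*B>.0085)&(s*B<.017)&(Z>.07)&(Z<.082); print(" pin",s,m.sum(),B[m].mean().round(4),B[m].min().round(4),B[m].max().round(4))
    for lo in(.022,.034,.046,.058,.082):
        m=(A>lo)&(A<lo+.01)&(abs(B)<.0095)&(Z>.069)&(Z<.0765); v,u=np.where(m)
        e=[((u[v==r].min()+u[v==r].max())/2,r) for r in np.unique(v)]
        q=(at_z(e,z,.0727)[:,:2]-b)@my; print("  tail",lo,np.median(q).round(4))
    m=(abs(A)<.0125)&(abs(B)<.0125)&(Z>.075)&(Z<.079); print(" head",A[m].mean().round(4),B[m].mean().round(4))
E
python3 s.py
```

```text
w6 stop rect ((0.0754987820982933, 0.000346919521689415), (0.021929100155830383, 0.04407625272870064), 0.11677823215723038)
 pin 1 78 0.0121 0.0088 0.0161
 pin -1 63 -0.0114 -0.0147 -0.0089
  tail 0.022 -0.0007
  tail 0.034 -0.0007
  tail 0.046 -0.0006
  tail 0.058 -0.0009
  tail 0.082 -0.0004
 head 0.0008 0.0002
w7 stop rect ((0.07506220042705536, 0.000909067690372467), (0.044245555996894836, 0.022205954417586327), 89.7245101928711)
 pin 1 94 0.0125 0.0088 0.0161
 pin -1 70 -0.0111 -0.0145 -0.0086
  tail 0.022 -0.0001
  tail 0.034 0.0001
  tail 0.046 -0.0002
  tail 0.058 -0.0003
  tail 0.082 -0.0004
 head 0.0005 0.0005
[ 0.024 -0.001 -0.001] [0.4482 0.2315 0.3484] [-0.02  0.   -0.68] [-3.141e+00 -1.000e-03 -1.030e-01] -0.16 1.999 15.87
```

Relative to the stop's centre, the tail now lies 1.1–1.3 mm to the clockwise side. That fits it resting against the pin, given the 1.5 mm of play. I'm handing in.

```bash
python3 -c "
from cell import ticket; print(ticket.hand_in())"
```

```text
the job is handed in; nothing more can be done
None
```

The job is handed in: the key is down on the barrel's shoulder with its tail between the pins, the lock ring is nipped up at about 0.78 Nm and let go, and I moved nothing else on the bench (handed in at about 16 s of the 64 s allowed); no verdict came back.

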